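# Feeler in the cubby flap gap

## Task

One of the two acrylic cubby flaps was cut too deep and leaves only a crack along the front rail, where the feeler jams; the other leaves a proper gap. Take the feeler out of its stand by the handle, slide its blade straight down into the gap that it fits, keeping hold until the blade is most of the way in, and leave it standing upright there with its stop plate resting on the cubby top.

Things in the scene. Friction and masses are not known exactly. Their poses are not given: they have to be found in the camera images.
- feeler_grip (a point): Centre of the feeler's handle: oak, 20 (x) x 36 (y) x 60 mm tall; grip it across the 20. Steel stop plate 46 x 50 x 6 mm below it, underside 36 mm below this point. Steel blade below that: 10 mm thick (x), 30 mm wide (y), 50 mm long, tip 86 mm below this point, its last 10 mm stepping to 4 mm thick. Loose, 0.2 kg, starts upright in the stand. z up; same if turned half round.
- stand: Fixed dark-wood block, 70 x 70 mm, 60 mm high, that holds the feeler at the start, in a slot 16 mm (x) by 40 mm (y); the feeler's stop plate lies on its top. Origin: centre of its underside. z up.
- gap_wide (a point): Middle of the mouth of the proper gap, 90 mm above the table: 22 mm wide (x, away from the robot), 136 mm long (y), 82 mm deep, between front rail (20 mm) and grey-edged clear flap of a fixed oak cubby 150 x 160 x 90 mm, hinged at the far edge, centre 44 mm in +x. With the feeler home its handle centre is 36 mm above this point. Either cubby may be on the left.
- gap_narrow (a point): Middle of the mouth of the too narrow gap of the other cubby, 90 mm above the table: a like oak box with a deeper flap, so that the gap at the front rail is only 6 mm wide (x) and the feeler jams. Axes as for the proper gap. Not to be used.

How it is judged:
By the outcome, as a careful person would: the job done as asked, in the order asked, and still so for the second after the job is handed in, with the robot touching nothing.
It also fails if it takes over 35 s, if anything falls off the work surface, if the arm or the gripper's body presses on something with over 40 N, if the wrist force passes 120 N, or if a joint passes its speed limit or range.

## Robot

A 7-joint arm with a two-finger parallel gripper is mounted at the origin on the work surface. World frame = base frame: x ahead of the robot, y to its left, z up, the work surface at z = 0. Lengths are in m, angles in rad, forces in N, time in s.
With the tool pointing down it reaches from about 0.4 to 0.925 m from the base axis. Payload 4.1 kg.
Tool frame: the origin (TCP) lies midway between the tips of the shut fingers; the grasp point (between the pads) lies arm.grasp_offset behind it (arm.grasp_offset is the distance from the TCP to the grasp point, in m); z points along the fingers, y is the direction in which the jaws open and shut (so a half turn about z gives the same grasp; the last joint's range is limited). The gripper opens to 85 mm and grips with 20 to 120 N. Pads are 22 mm wide; open, the fingers measure 114 mm over their backs; the gripper's body (76 mm by 85 mm) begins 54 mm behind the grasp point. The pads swing forward as they close: fully open they stand 13 mm farther back than shut.
Start: joints at [-1.266, 0.398, 0.045, 1.537, -0.019, 1.207, -0.051], TCP at [0.255, 0.598, 0.231] pointing down, gripper open.
Joint ranges: [-2.82, 2.82], [-0.49, 2.23], [-1.37, 1.46], [0, 2.46], [-1.36, 4.5], [0.23, 2], [-2.94, 2.94]. Speed limits (rad/s): [2.57, 2.57, 3.14, 3.14, 3.14, 3.14, 3.14].

## Interface

Orientations are given as a unit quaternion [x, y, z, w].
In Python, from workcell import arm, optics gives the robot as it stands.
- The arm moves only by the tool arm_command, never from a script. Its argument "targets" is a list of rows, each an object with "gripper": the closure, from -1 (fully open) to 1 (shut), so that 0 is half open; "delta_pos": the shift along the world's x, y, z in m, a list of three; "yaw": the turn about the world's z in rad. In form: [{"gripper": gripper, "delta_pos": [dx, dy, dz], "yaw": yaw}, ...]. A call has 1 to 10 rows; each row is the pose to reach, as a shift and turn from the pose commanded when the call began; what a row does not reach only later rows make up. A row lasts 1/12 s, in which the tool goes at most 41.7 mm and 7.16 degrees, less where a joint would pass 70% of its speed; a pose out of reach is approached as far as the arm can. A call with a gripper value outside its range is refused whole. The fingers move at their own pace and stop on an object; the grip force is fixed at half the most. Time passes only in rows, so rows that repeat a pose let the fingers close. It gives the time, the measured TCP pose, the force and the opening at its end, in the units of the state.
- arm.read_state(): the state, without advancing time (a new reading comes with each control period).
- optics.camera(name): name is "side" or "top" or "wrist"; returns a dict with "image" (480x640x3 uint8, blue, green, red), "intrinsics" (3x3 intrinsics, pixels), "cam_to_world" (4x4, takes a point from camera to world coordinates). Camera axes: x right, y down, z forward; pixel columns grow to the right and rows downward; lengths in m; the calibration is good to about 2 mm. A picture is of the moment at which its call begins. There is no depth.
- arm.job_done(): hands the job in, once; it reports no verdict.
The state is a dict: "time": time; "joint_pos": joint angles; "joint_velocities": joint speeds; "joint_torque": joint torques, N m; "position": TCP position; "orientation": TCP orientation; "ft_force": force on the tool from outside, world axes, zero at the start; "wrist_torque": the same for the moment, N m; "width": finger opening in m.
Only numpy, scipy, OpenCV 4.12 (cv2) and the standard library are available. Lean on these libraries where they do the work, as an engineer would, in place of code of your own. Each camera call takes 0.05 s, during which the arm holds its last target.

## Working session

There is one attempt and no reset: what is moved stays moved. The work goes in short steps, Python scripts to look and compute and a tool call to move; the robot and the scene stay as the last step left them, time stands still between calls to the robot, and variables do not carry over. Pictures are saved under pics/ and viewed, and the job is handed in when it is done.

Besides the shell and the picture viewer there is one more tool, called after ">>>" by a JSON object that holds its "api" and its "payload". arm_command: Moves the arm, as the interface text tells. Its arguments: {"type":"object","properties":{"targets":{"type":"array","items":{"type":"object","properties":{"gripper":{"type":"number"},"delta_pos":{"type":"array","items":{"type":"number"}},"yaw":{"type":"number"}}}}},"required":["targets"]}

```bash
mkdir -p pics; cat > h.py <<'E'
import numpy as np, cv2, pickle
from workcell import arm, optics
def snap(n,tag):
    c=optics.camera(n); cv2.imwrite(f'pics/{tag}.png',c['image']); pickle.dump(c,open(f'pics/{tag}.pkl','wb')); return c
def load(tag): return pickle.load(open(f'pics/{tag}.pkl','rb'))
def onz(c,u,v,z):
    K=np.array(c['intrinsics']);T=np.array(c['cam_to_world'])
    d=T[:3,:3]@np.linalg.solve(K,[u,v,1]);o=T[:3,3]
    return o+d*(z-o[2])/d[2]
def proj(c,p):
    K=np.array(c['intrinsics']);T=np.array(c['cam_to_world'])
    q=K@(T[:3,:3].T@(np.array(p)-T[:3,3]));return q[:2]/q[2]
E
python3 - <<'E'
from h import *
for n in('top','side','wrist'):
    c=snap(n,n+'0');print(n,np.array(c['cam_to_world']).round(3).tolist(),np.array(c['intrinsics'])[0,0])
s=arm.read_state();print(s['time'],s['position'],s['orientation'],s['width'],arm.grasp_offset)
E
```

```text
top [[-0.009, -0.999, 0.042, 0.507], [-1.0, 0.009, -0.015, -0.004], [0.015, -0.042, -0.999, 0.905], [0.0, 0.0, 0.0, 1.0]] 540.2437567076298
side [[-0.939, -0.247, 0.238, 0.389], [-0.343, 0.689, -0.638, 0.44], [-0.007, -0.681, -0.732, 0.628], [0.0, 0.0, 0.0, 1.0]] 543.1111273758844
wrist [[0.392, 0.884, 0.253, 0.192], [0.92, -0.377, -0.11, 0.625], [-0.002, 0.276, -0.961, 0.373], [0.0, 0.0, 0.0, 1.0]] 386.70575443283946
0.15 [0.25518768 0.5973196  0.23052342] [ 2.00477949e-01  9.79697953e-01 -7.09316150e-04 -9.57066633e-05] 0.0854622718563754 0.0187
```

View pics/top0.png

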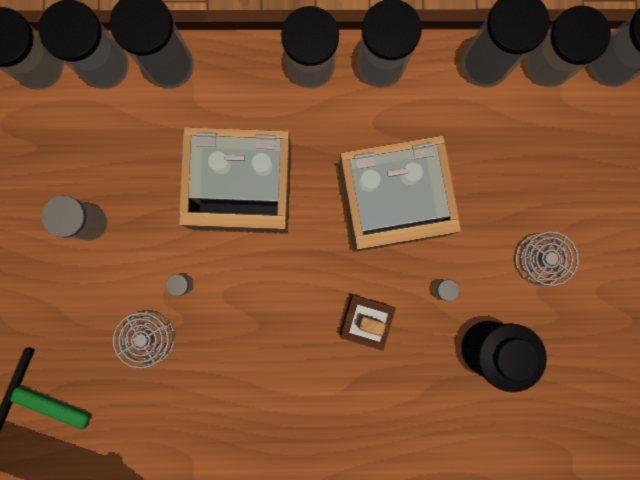

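View pics/side0.png

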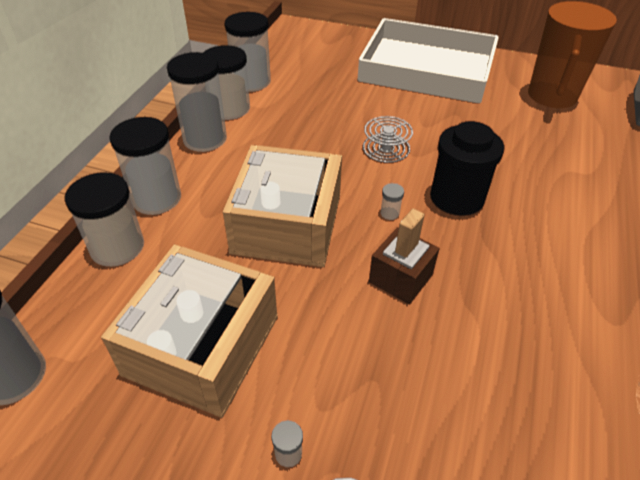

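The left cubby (top view around 235,180) shows a wide dark gap at row ~207. The right one shows only a sliver. The stand is at about (368,322). Next I'll enlarge these areas.

```bash
python3 - <<'E'
from h import *
i=load('top0')['image']
a=cv2.resize(i[120:240,170:300],None,fx=6,fy=6,interpolation=cv2.INTER_CUBIC)[:, :]
cv2.imwrite('pics/a.png',cv2.resize(i[140:240,170:300],None,fx=6,fy=6,interpolation=cv2.INTER_CUBIC))
cv2.imwrite('pics/b.png',cv2.resize(i[285:360,330:405],None,fx=8,fy=8,interpolation=cv2.INTER_CUBIC))
j=load('side0')['image']
cv2.imwrite('pics/c.png',cv2.resize(j[200:310,350:460],None,fx=5,fy=5,interpolation=cv2.INTER_CUBIC))
cv2.imwrite('pics/d.png',cv2.resize(j[250:400,130:290],None,fx=4,fy=4,interpolation=cv2.INTER_CUBIC))
E
```

```text
(no output)
```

View pics/a.png

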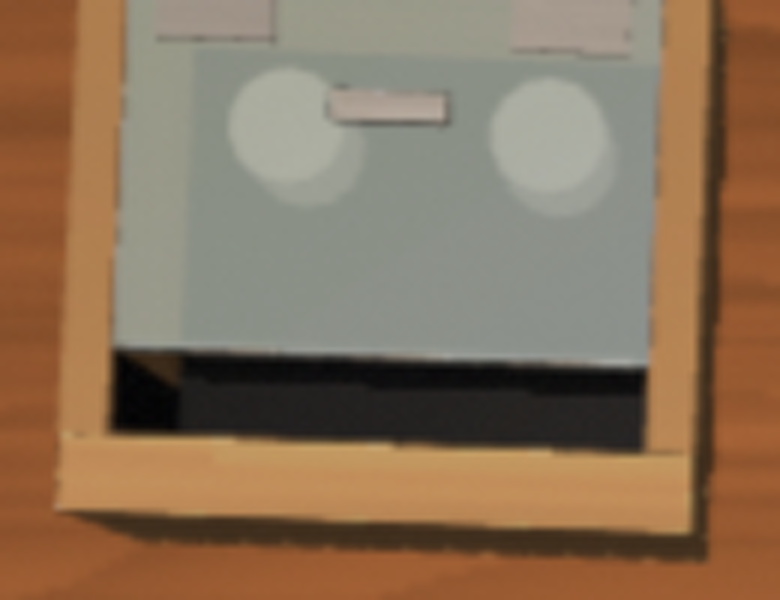

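View pics/b.png

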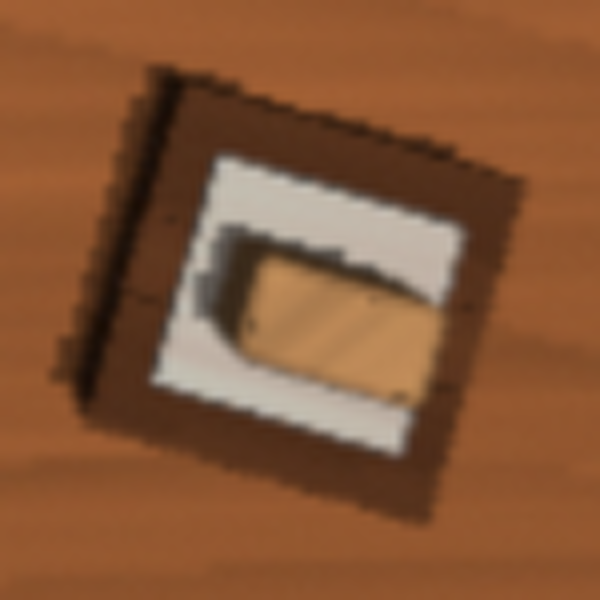

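View pics/c.png

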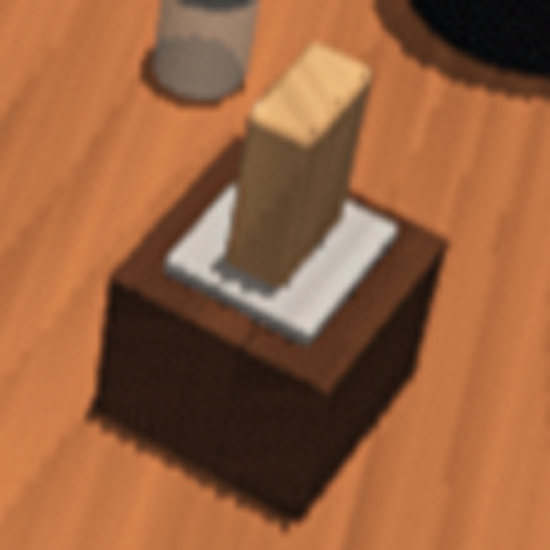

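View pics/d.png

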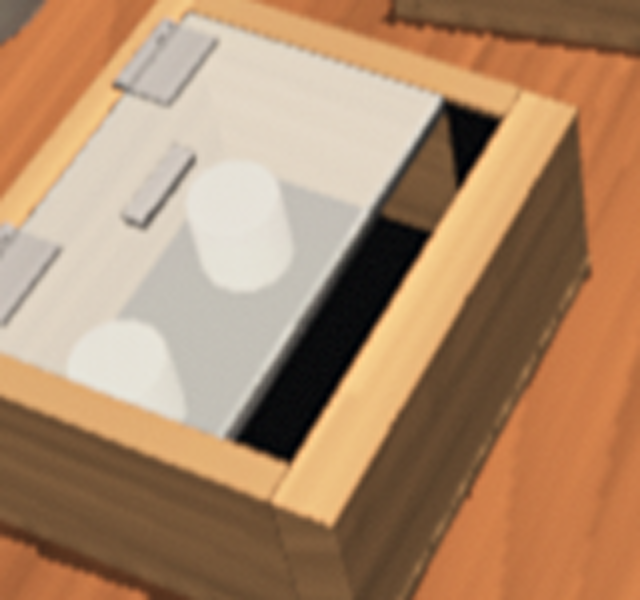

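```bash
python3 - <<'E'
from h import *
t=load('top0');s=load('side0')
def f(c,pts,sc,o,z): return np.array([onz(c,(u+.5)/sc-.5+o[0],(v+.5)/sc-.5+o[1],z)[:2] for u,v in pts])
def ang(a,b): d=b-a; return np.degrees(np.arctan2(d[1],d[0])).round(1), np.linalg.norm(d).round(4)
def show(n,P): print(n,P.mean(0).round(4),[ang(P[i],P[(i+1)%len(P)]) for i in range(len(P))])
show('plate top',f(t,[(220,157),(465,228),(405,457),(152,382)],8,(330,285),.066))
show('stand top',f(t,[(175,75),(525,180),(430,522),(82,412)],8,(330,285),.06))
show('handle top',f(t,[(262,252),(445,315),(412,405),(245,350)],8,(330,285),.126))
show('handle side',f(s,[(322,43),(372,72),(305,147),(250,105)],5,(350,200),.126))
show('plate side diag',f(s,[(397,230),(167,265)],5,(350,200),.066))
P=f(t,[(108,433),(648,452),(648,365),(115,348)],6,(170,140),.09);show('gap top',P)
show('rail outer top',f(t,[(57,510),(690,533)],6,(170,140),.09))
P=f(s,[(518,92),(290,460),(230,437),(443,98)],4,(130,250),.09);show('gap side',P)
show('rail outer side',f(s,[(578,108),(330,525)],4,(130,250),.09))
x=arm.read_state()['orientation'];from scipy.spatial.transform import Rotation as R
print(R.from_quat(x).as_matrix().round(3))
E
```

```text
plate top [ 0.434  -0.0875] [(np.float64(-106.7), np.float64(0.0494)), (np.float64(164.4), np.float64(0.0457)), (np.float64(73.0), np.float64(0.051)), (np.float64(-17.6), np.float64(0.0453))]
stand top [ 0.4352 -0.0866] [(np.float64(-107.2), np.float64(0.0714)), (np.float64(163.6), np.float64(0.069)), (np.float64(71.9), np.float64(0.071)), (np.float64(-16.1), np.float64(0.0679))]
handle top [ 0.4348 -0.0869] [(np.float64(-109.5), np.float64(0.0348)), (np.float64(159.0), np.float64(0.0172)), (np.float64(71.3), np.float64(0.0316)), (np.float64(-10.6), np.float64(0.0178))]
handle side [ 0.4358 -0.0853] [(np.float64(156.3), np.float64(0.0162)), (np.float64(72.3), np.float64(0.0349)), (np.float64(-31.3), np.float64(0.0198)), (np.float64(-113.2), np.float64(0.0321))]
plate side diag [ 0.4357 -0.0843] [(np.float64(31.1), np.float64(0.0669)), (np.float64(-148.9), np.float64(0.0669))]
gap top [0.6138 0.1178] [(np.float64(-92.5), np.float64(0.1358)), (np.float64(-0.3), np.float64(0.0221)), (np.float64(87.8), np.float64(0.1342)), (np.float64(175.4), np.float64(0.0216))]
rail outer top [0.583  0.1194] [(np.float64(-92.5), np.float64(0.1591)), (np.float64(87.5), np.float64(0.1591))]
gap side [0.6159 0.1166] [(np.float64(87.3), np.float64(0.1447)), (np.float64(-2.4), np.float64(0.0194)), (np.float64(-92.0), np.float64(0.1334)), (np.float64(-154.3), np.float64(0.0241))]
rail outer side [0.5855 0.1212] [(np.float64(87.1), np.float64(0.1594)), (np.float64(-92.9), np.float64(0.1594))]
[[-0.92   0.393 -0.   ]
 [ 0.393  0.92  -0.001]
 [-0.    -0.001 -1.   ]]
```

Both cameras agree. The feeler is at (0.435, -0.0865) with its x-axis at -17°. The wide gap is at (0.6145, 0.1175) with its x-axis at -2.5°. I'll move over the feeler, turning the tool about -84°.

>>> {"api": "arm_command", "payload": {"targets": [{"gripper":-0.3,"delta_pos":[0.03,-0.035,0],"yaw":-0.08},{"gripper":-0.3,"delta_pos":[0.06,-0.07,0],"yaw":-0.16},{"gripper":-0.3,"delta_pos":[0.09,-0.105,0],"yaw":-0.24},{"gripper":-0.3,"delta_pos":[0.12,-0.14,0],"yaw":-0.32},{"gripper":-0.3,"delta_pos":[0.15,-0.175,0],"yaw":-0.4},{"gripper":-0.3,"delta_pos":[0.17,-0.21,0],"yaw":-0.48},{"gripper":-0.3,"delta_pos":[0.19,-0.245,0],"yaw":-0.56},{"gripper":-0.3,"delta_pos":[0.2,-0.28,0],"yaw":-0.64},{"gripper":-0.3,"delta_pos":[0.2,-0.315,0],"yaw":-0.72},{"gripper":-0.3,"delta_pos":[0.2,-0.35,0],"yaw":-0.8}]}}

```text
time: 0.98
position: [0.4563, 0.2452, 0.2311]
orientation: [0.568, 0.823, -0.0, 0.0]
ft_force: [0.2, 0.3, 0.9]
width: 0.0554
```

>>> {"api": "arm_command", "payload": {"targets": [{"gripper":-0.3,"delta_pos":[0,-0.038,0],"yaw":-0.08},{"gripper":-0.3,"delta_pos":[0,-0.076,0],"yaw":-0.16},{"gripper":-0.3,"delta_pos":[0,-0.114,0],"yaw":-0.24},{"gripper":-0.3,"delta_pos":[-0.003,-0.152,0],"yaw":-0.32},{"gripper":-0.3,"delta_pos":[-0.006,-0.19,0],"yaw":-0.4},{"gripper":-0.3,"delta_pos":[-0.01,-0.228,0],"yaw":-0.48},{"gripper":-0.3,"delta_pos":[-0.015,-0.266,0],"yaw":-0.56},{"gripper":-0.3,"delta_pos":[-0.02,-0.304,0],"yaw":-0.64},{"gripper":-0.3,"delta_pos":[-0.02,-0.334,0],"yaw":-0.666},{"gripper":-0.3,"delta_pos":[-0.02,-0.334,0],"yaw":-0.666}]}}

```text
time: 1.82
position: [0.4342, -0.0931, 0.2317]
orientation: [0.808, 0.589, -0.0, 0.001]
ft_force: [-0.3, -0.4, -0.1]
width: 0.0557
```

```bash
python3 - <<'E'
from h import *
from scipy.spatial.transform import Rotation as R
c=snap('wrist','w1');s=arm.read_state()
print(s['time'],s['position'].round(4),s['width'],R.from_quat(s['orientation']).as_matrix().round(3).tolist(),s['joint_pos'],s['joint_velocities'])
E
```

```text
1.8667 [ 0.4347 -0.0895  0.2315] 0.05553316643306603 [[0.301, 0.954, 0.0], [0.954, -0.301, -0.0], [-0.0, 0.001, -1.0]] [-0.56459946  0.01570855  0.6843412   2.01510862 -0.01088834  1.11385247
 -0.18155031] [-0.03944434  0.00756937 -0.07766788  0.00295331 -0.03216147  0.00158648
 -0.01280439]
```

View pics/w1.png

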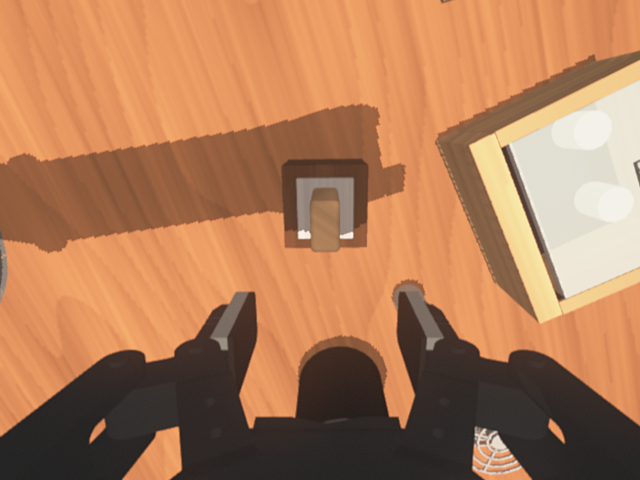

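The wrist view shows the handle at column ~325, square to the jaws and midway between them. I'll go down to the grasp height.

>>> {"api": "arm_command", "payload": {"targets": [{"gripper":-0.3,"delta_pos":[0,0,-0.02],"yaw":0.008},{"gripper":-0.3,"delta_pos":[0,0,-0.045],"yaw":0.008},{"gripper":-0.3,"delta_pos":[0,0,-0.07],"yaw":0.008},{"gripper":-0.3,"delta_pos":[0,0,-0.09],"yaw":0.008},{"gripper":-0.3,"delta_pos":[0,0,-0.11],"yaw":0.008},{"gripper":-0.3,"delta_pos":[0,0,-0.125],"yaw":0.008},{"gripper":-0.3,"delta_pos":[0,0,-0.135],"yaw":0.008},{"gripper":-0.3,"delta_pos":[0,0,-0.143],"yaw":0.008},{"gripper":-0.3,"delta_pos":[0,0,-0.148],"yaw":0.008},{"gripper":-0.3,"delta_pos":[0,0,-0.148],"yaw":0.008}]}}

```text
time: 2.7
position: [0.4351, -0.0858, 0.0828]
orientation: [0.802, 0.597, -0.0, -0.0]
ft_force: [-0.5, 0.5, -0.2]
width: 0.0554
```

```bash
python3 - <<'E'
from h import *
c=snap('side','s2');s=arm.read_state();print(s['position'].round(4),s['ft_force'])
i=c['image'][130:320,320:520];cv2.imwrite('pics/s2c.png',cv2.resize(i,None,fx=3,fy=3))
snap('wrist','w2')
E
```

```text
[ 0.4356 -0.086   0.0834] [-0.31278821  0.19484459  0.31632027]
```

View pics/s2c.png

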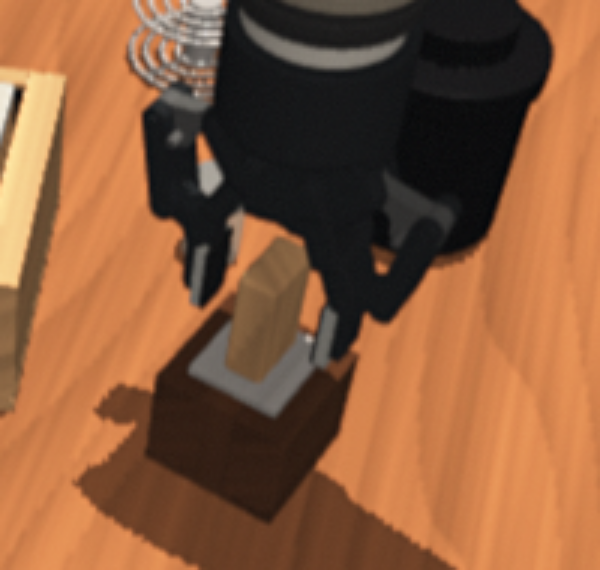

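View pics/w2.png

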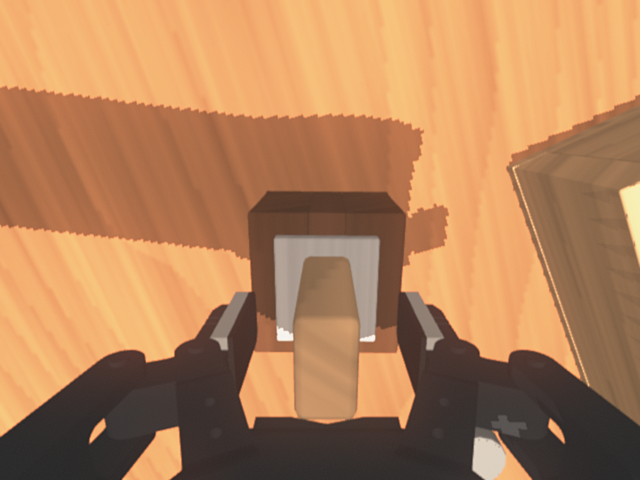

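The handle stands between the pads and is centred at column ~326. Closing.

>>> {"api": "arm_command", "payload": {"targets": [{"gripper":1,"delta_pos":[0,0,0],"yaw":0},{"gripper":1,"delta_pos":[0,0,0],"yaw":0},{"gripper":1,"delta_pos":[0,0,0],"yaw":0},{"gripper":1,"delta_pos":[0,0,0],"yaw":0},{"gripper":1,"delta_pos":[0,0,0],"yaw":0},{"gripper":1,"delta_pos":[0,0,0],"yaw":0},{"gripper":1,"delta_pos":[0,0,0],"yaw":0},{"gripper":1,"delta_pos":[0,0,0],"yaw":0}]}}

```text
time: 3.47
position: [0.4358, -0.0862, 0.0839]
orientation: [0.802, 0.597, 0.0, 0.0]
ft_force: [-1.9, 1.3, 6.4]
width: 0.0194
```

>>> {"api": "arm_command", "payload": {"targets": [{"gripper":1,"delta_pos":[0,0,0.01],"yaw":0},{"gripper":1,"delta_pos":[0,0,0.025],"yaw":0},{"gripper":1,"delta_pos":[0,0,0.04],"yaw":0},{"gripper":1,"delta_pos":[0,0,0.06],"yaw":0},{"gripper":1,"delta_pos":[0,0,0.08],"yaw":0},{"gripper":1,"delta_pos":[0,0,0.1],"yaw":0},{"gripper":1,"delta_pos":[0,0,0.12],"yaw":0},{"gripper":1,"delta_pos":[0,0,0.135],"yaw":0},{"gripper":1,"delta_pos":[0,0,0.14],"yaw":0},{"gripper":1,"delta_pos":[0,0,0.14],"yaw":0}]}}

```text
time: 4.3
position: [0.4359, -0.0863, 0.2243]
orientation: [0.802, 0.597, 0.001, 0.001]
ft_force: [0.1, 0.5, -3.2]
width: 0.0195
```

```bash
python3 - <<'E'
from h import *
c=snap('side','s3');s=arm.read_state();print(s['time'],s['position'].round(4),s['ft_force'],s['width'])
E
```

```text
4.35 [ 0.4351 -0.0862  0.2233] [ 0.44485678  0.04144898 -2.62173493] 0.01930038358032316
```

View pics/s3.png

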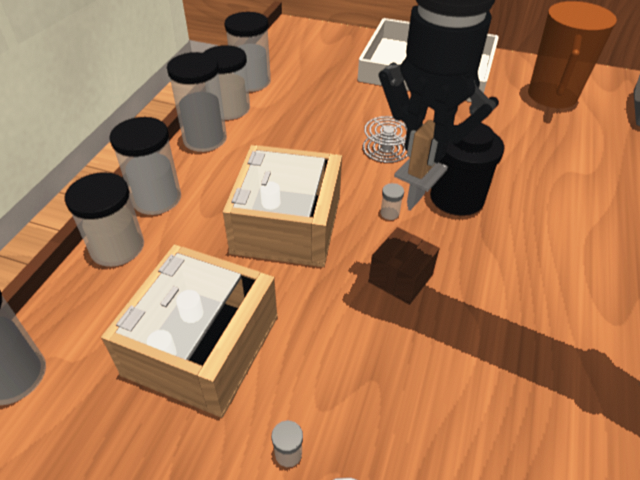

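The feeler is lifted and hanging upright (handle at ~(422,150), tip at ~(415,205)). I'll carry it over to the wide gap.

>>> {"api": "arm_command", "payload": {"targets": [{"gripper":1,"delta_pos":[0.01,0.012,0],"yaw":0.015},{"gripper":1,"delta_pos":[0.03,0.036,0],"yaw":0.05},{"gripper":1,"delta_pos":[0.055,0.064,0],"yaw":0.085},{"gripper":1,"delta_pos":[0.08,0.092,0],"yaw":0.12},{"gripper":1,"delta_pos":[0.105,0.12,0],"yaw":0.155},{"gripper":1,"delta_pos":[0.13,0.148,0],"yaw":0.19},{"gripper":1,"delta_pos":[0.15,0.172,0],"yaw":0.22},{"gripper":1,"delta_pos":[0.17,0.192,0],"yaw":0.24},{"gripper":1,"delta_pos":[0.179,0.204,0],"yaw":0.248},{"gripper":1,"delta_pos":[0.179,0.204,0],"yaw":0.248}]}}

```text
time: 5.18
position: [0.6153, 0.1236, 0.2201]
orientation: [0.72, 0.694, -0.001, -0.001]
ft_force: [0.2, 0.9, -2.1]
width: 0.0194
```

>>> {"api": "arm_command", "payload": {"targets": [{"gripper":1,"delta_pos":[0,0,-0.01],"yaw":0},{"gripper":1,"delta_pos":[0,0,-0.025],"yaw":0},{"gripper":1,"delta_pos":[0,0,-0.04],"yaw":0},{"gripper":1,"delta_pos":[0,0,-0.045],"yaw":0},{"gripper":1,"delta_pos":[0,0,-0.045],"yaw":0},{"gripper":1,"delta_pos":[0,0,-0.045],"yaw":0}]}}

```text
time: 5.68
position: [0.6138, 0.117, 0.1778]
orientation: [0.722, 0.691, -0.001, -0.0]
ft_force: [0.2, -0.9, -2.0]
width: 0.0193
```

```bash
python3 - <<'E'
from h import *
s=arm.read_state();print(s['time'],s['position'].round(4),s['orientation'],s['ft_force'],s['width'])
c=snap('side','s4')
i=c['image'][200:420,90:310];cv2.imwrite('pics/s4c.png',cv2.resize(i,None,fx=2.7,fy=2.7,interpolation=cv2.INTER_CUBIC))
snap('wrist','w4')
c=snap('top','t4')
i=c['image'][120:240,160:310];cv2.imwrite('pics/t4c.png',cv2.resize(i,None,fx=5,fy=5,interpolation=cv2.INTER_CUBIC))
E
```

```text
5.6833 [0.6138 0.117  0.1778] [ 7.22477786e-01  6.91393848e-01 -6.05653359e-04 -1.68140128e-04] [ 0.19281977 -0.86989687 -2.00199697] 0.01926094951528909
```

View pics/s4c.png

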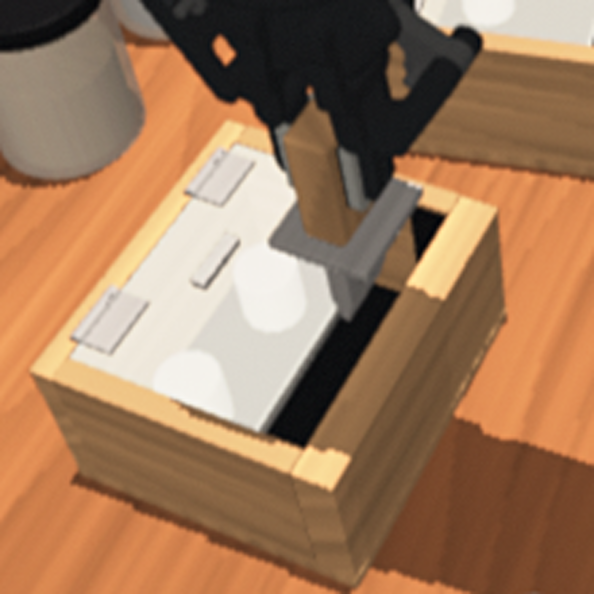

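View pics/w4.png

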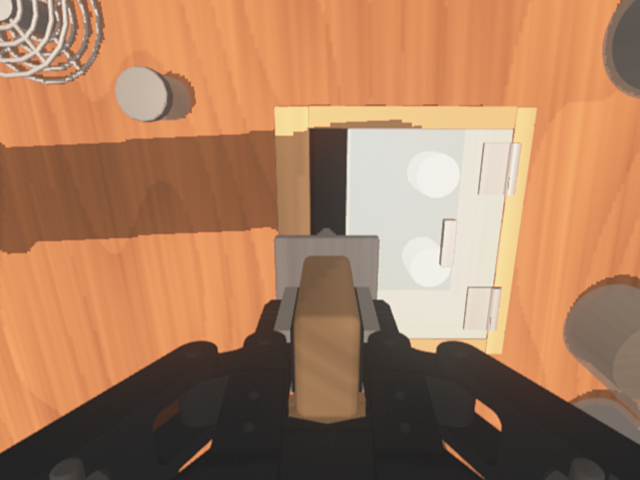

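View pics/t4c.png

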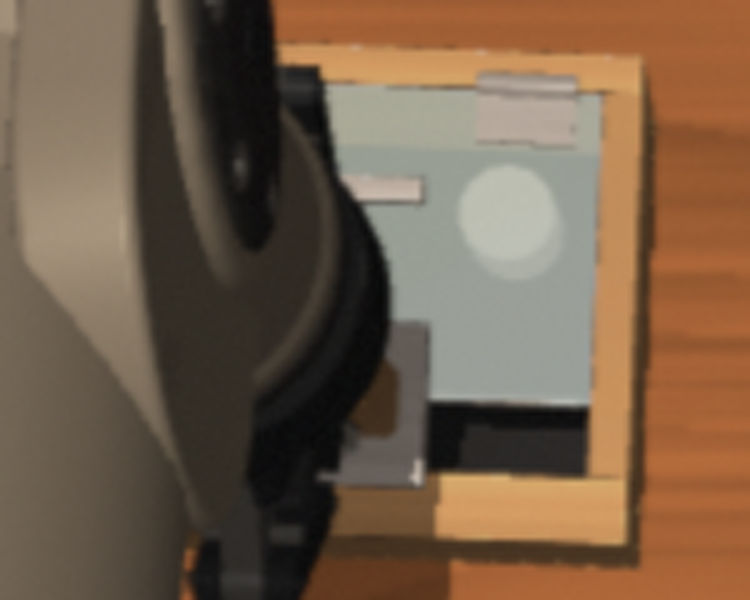

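In the wrist view the plate is centred at column ~327. The gap spans columns 310–347 at the mouth, centre ~328, and lies parallel to the plate. The fit looks good, so I'll lower it.

>>> {"api": "arm_command", "payload": {"targets": [{"gripper":1,"delta_pos":[0,0,-0.008],"yaw":0},{"gripper":1,"delta_pos":[0,0,-0.016],"yaw":0},{"gripper":1,"delta_pos":[0,0,-0.024],"yaw":0},{"gripper":1,"delta_pos":[0,0,-0.03],"yaw":0},{"gripper":1,"delta_pos":[0,0,-0.03],"yaw":0}]}}

```text
time: 6.25
position: [0.6129, 0.1176, 0.1461]
orientation: [0.722, 0.692, -0.002, -0.001]
ft_force: [0.8, -0.4, -2.7]
width: 0.0196
```

>>> {"api": "arm_command", "payload": {"targets": [{"gripper":1,"delta_pos":[0,0,-0.008],"yaw":0},{"gripper":1,"delta_pos":[0,0,-0.016],"yaw":0},{"gripper":1,"delta_pos":[0,0,-0.022],"yaw":0},{"gripper":1,"delta_pos":[0,0,-0.027],"yaw":0},{"gripper":1,"delta_pos":[0,0,-0.031],"yaw":0},{"gripper":1,"delta_pos":[0,0,-0.031],"yaw":0},{"gripper":1,"delta_pos":[0,0,-0.031],"yaw":0}]}}

```text
time: 6.83
position: [0.6143, 0.1177, 0.1172]
orientation: [0.722, 0.692, -0.0, -0.0]
ft_force: [0.9, 1.3, -2.6]
width: 0.019
```

```bash
python3 - <<'E'
from h import *
s=arm.read_state();print(s['time'],s['position'].round(4),s['ft_force'],s['width'])
c=snap('side','s5')
i=c['image'][200:420,90:310];cv2.imwrite('pics/s5c.png',cv2.resize(i,None,fx=2.7,fy=2.7,interpolation=cv2.INTER_CUBIC))
E
```

```text
6.8333 [0.6143 0.1177 0.1172] [ 0.87053531  1.26125194 -2.56793392] 0.01904589284914658
```

View pics/s5c.png

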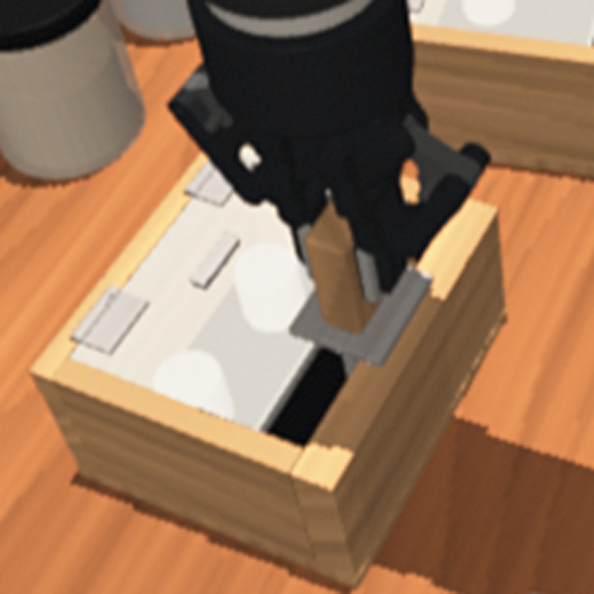

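The blade is in the gap with the plate still a few mm above the top, and the force shows only the feeler's weight. I'll finish slowly.

>>> {"api": "arm_command", "payload": {"targets": [{"gripper":1,"delta_pos":[0,0,-0.001],"yaw":0},{"gripper":1,"delta_pos":[0,0,-0.002],"yaw":0},{"gripper":1,"delta_pos":[0,0,-0.003],"yaw":0},{"gripper":1,"delta_pos":[0,0,-0.003],"yaw":0}]}}

```text
time: 7.22
position: [0.6143, 0.1178, 0.1143]
orientation: [0.722, 0.692, 0.0, -0.0]
ft_force: [-0.6, -0.5, -2.2]
width: 0.0194
```

>>> {"api": "arm_command", "payload": {"targets": [{"gripper":1,"delta_pos":[0,0,-0.0005],"yaw":0},{"gripper":1,"delta_pos":[0,0,-0.001],"yaw":0},{"gripper":1,"delta_pos":[0,0,-0.001],"yaw":0},{"gripper":1,"delta_pos":[0,0,-0.001],"yaw":0}]}}

```text
time: 7.55
position: [0.6144, 0.1178, 0.1141]
orientation: [0.722, 0.692, 0.0, -0.0]
ft_force: [-2.1, -0.1, 4.3]
width: 0.0195
```

Contact: the plate is down (+4 N). Releasing.

>>> {"api": "arm_command", "payload": {"targets": [{"gripper":-0.2,"delta_pos":[0,0,0],"yaw":0},{"gripper":-0.2,"delta_pos":[0,0,0],"yaw":0},{"gripper":-0.2,"delta_pos":[0,0,0],"yaw":0},{"gripper":-0.2,"delta_pos":[0,0,0],"yaw":0},{"gripper":-0.2,"delta_pos":[0,0,0],"yaw":0},{"gripper":-0.2,"delta_pos":[0,0,0],"yaw":0}]}}

```text
time: 8.05
position: [0.6144, 0.1178, 0.1132]
orientation: [0.722, 0.692, 0.0, 0.0]
ft_force: [0.1, -0.5, -0.7]
width: 0.0512
```

>>> {"api": "arm_command", "payload": {"targets": [{"gripper":-0.2,"delta_pos":[0,0,0.01],"yaw":0},{"gripper":-0.2,"delta_pos":[0,0,0.025],"yaw":0},{"gripper":-0.2,"delta_pos":[0,0,0.045],"yaw":0},{"gripper":-0.2,"delta_pos":[0,0,0.07],"yaw":0},{"gripper":-0.2,"delta_pos":[0,0,0.1],"yaw":0},{"gripper":-0.2,"delta_pos":[0,0,0.12],"yaw":0},{"gripper":-0.2,"delta_pos":[0,0,0.13],"yaw":0},{"gripper":-0.2,"delta_pos":[0,0,0.13],"yaw":0}]}}

```text
time: 8.72
position: [0.616, 0.1178, 0.2466]
orientation: [0.722, 0.692, 0.003, 0.001]
ft_force: [0.8, 0.2, 0.4]
width: 0.0515
```

```bash
python3 - <<'E'
from h import *
s=arm.read_state();print(s['time'],s['position'].round(4),s['ft_force'],s['width'])
c=snap('side','s6')
i=c['image'][200:420,90:310];cv2.imwrite('pics/s6c.png',cv2.resize(i,None,fx=2.7,fy=2.7,interpolation=cv2.INTER_CUBIC))
snap('wrist','w6')
E
```

```text
8.7167 [0.616  0.1178 0.2466] [0.75768318 0.23128067 0.39114713] 0.05150341657217491
```

View pics/s6c.png

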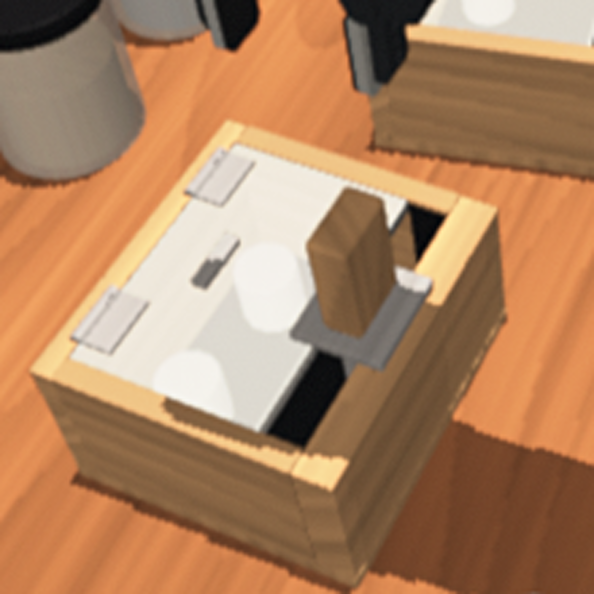

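View pics/w6.png

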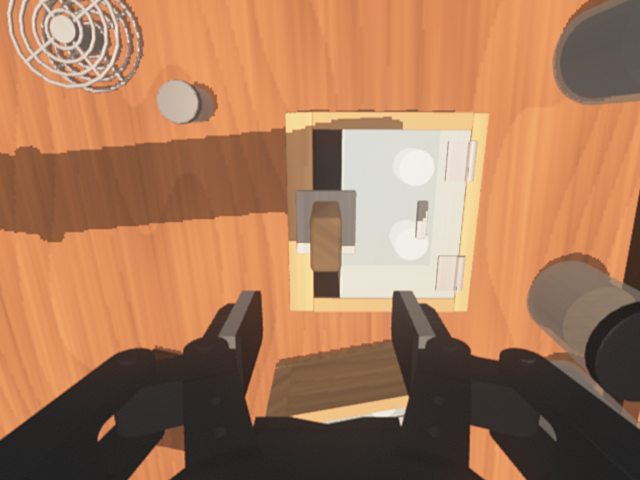

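The feeler stands free in the gap, its plate at about (345,330) in the crop. I'll check seat height and tilt against the projected home pose.

```bash
python3 - <<'E'
from h import *
c=snap('side','s7');s=arm.read_state();print(s['time'],s['ft_force'])
a=np.radians(-2.5);Rz=np.array([[np.cos(a),-np.sin(a)],[np.sin(a),np.cos(a)]])
i=c['image'][240:350,180:270];S=5.4
im=cv2.resize(i,None,fx=S,fy=S,interpolation=cv2.INTER_CUBIC)
def box(dx,dy,z,col,x0=.6143,y0=.1177):
    P=[np.r_[Rz@[sx*dx/2,sy*dy/2]+[x0,y0],z] for sx,sy in((1,1),(1,-1),(-1,-1),(-1,1))]
    q=[((proj(c,p)-[180,240]+.5)*S-.5) for p in P]
    cv2.polylines(im,[np.int32(np.round(q))],True,col,1)
box(.046,.05,.096,(0,255,0));box(.02,.036,.156,(0,0,255));box(.046,.05,.09,(255,255,0))
cv2.imwrite('pics/s7c.png',im)
E
```

```text
8.8667 [-0.76730545  1.16758385 -0.83755518]
```

View pics/s7c.png

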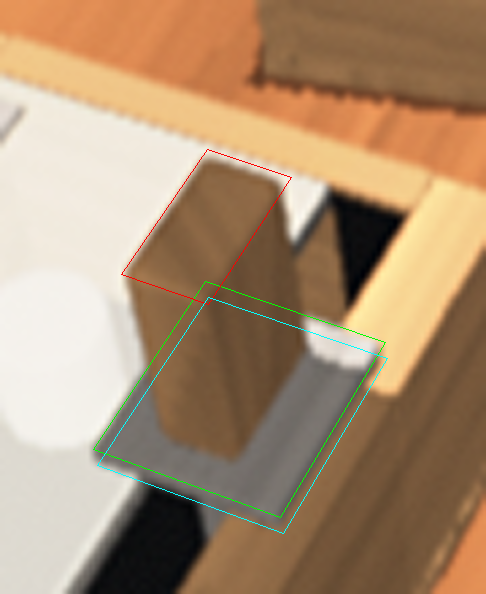

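The plate and handle-top outlines match the seated, upright pose to within about 2 mm. Handing in.

```bash
python3 - <<'E'
from h import *
print(arm.job_done(), arm.read_state()['time'])
E
```

```text
the job is handed in; nothing more can be done
the job is handed in; nothing more can be done
```

The feeler is standing upright in the wide gap of the left cubby, with its stop plate resting on the cubby top, and the job is handed in. I gripped it by the handle across the 20 mm and lifted it out of its stand. I then lowered the blade straight down, keeping hold until the plate touched at about 4 N. After that I released it and backed the gripper clear.

- **Position:** the last side picture, with the expected home pose drawn over it, agrees to about 2 mm on plate height, handle top and upright stance.
- **Forces and time:** the highest force in my readings was about 7 N. The job took about 9 s.
- **Clearance:** the gripper was open and about 0.13 m above its release height at hand-in, touching nothing.
- **Checks:** none failed or disagreed. I took no picture after handing in, so the final second is not confirmed.

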